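# Load the temple bundle into its carrier and dock the carrier

## Robot

A 6-joint arm with a two-finger parallel gripper is mounted at the origin on a cart in front of the work surface, level with it; the furniture and walls round the work are solid. World frame = base frame: x ahead of the robot, y to its left, z up, the work surface at z = 0. Lengths are in m, angles in rad, forces in N, time in s.
With the tool pointing down it reaches from about 0.325 to 0.85 m from the base axis. Payload 4.4 kg.
Tool frame: the origin (TCP) lies between the finger pads; the fingertips stand 25 mm ahead of it and the grasp point (between the pads) lies 6 mm ahead of it; z points along the fingers, y is the direction in which the jaws open and shut (so a half turn about z gives the same grasp; the last joint's range is limited). The gripper opens to 94 mm and grips with 3 to 60 N. Pads are 16 mm wide; open, the fingers measure 119 mm over their backs; the gripper's body (75 mm by 177 mm) begins 78 mm behind the grasp point.
Start: joints at [1, 0.207, 1.542, -0, 1.393, -0.15], TCP at [0.234, 0.525, 0.23] pointing down, gripper open.
Joint ranges: [-2.73, 2.73], [-0.86, 2.22], [0.23, 2.46], [-1.11, 4.25], [0.08, 2.63], [-2.82, 2.82]. Speed limits (rad/s): [2.79, 2.79, 3.14, 3.14, 3.14, 3.14].

## Interface

Orientations are given as a unit quaternion [w, x, y, z].
In Python, from cell import * gives the robot as it stands.
- The arm moves only by the shell command python3 -m inch 'ROWS' [FORCE]. ROWS is JSON, a list of rows, each a list of 7 numbers: the shift along the tool's x, y, z in mm, then the turn, a rotation vector about the tool's x, y, z in degrees, then the opening, from 0 (shut) to 1 (fully open). A call has 1 to 5 rows; each row is the pose to reach, as a shift and turn from the pose commanded when the call began, along the tool's axes at that moment; what a row does not reach only later rows make up. A row lasts 1/12 s, in which the tool goes at most 41.7 mm and 7.16 degrees, less where a joint would pass 70% of its speed; a pose out of reach is approached as far as the arm can. A call with a gripper value outside its range is refused whole. The fingers move at their own pace and stop on an object; FORCE is the grip in N (left out, the last holds). Time passes only in rows, so rows that repeat a pose let the fingers close. It gives the time, the measured TCP pose, the force and the opening at its end, in the units of the state.
- state(): the state, without advancing time (a new reading comes with each control period).
- get_image(name): name is "scene" or "side" or "wrist"; returns the picture (384x512x3 uint8, red, green, blue); there is no depth.
- camera_info(name): a dict with "K" (3x3 intrinsics, pixels), "k1" (the pictures are not rectified: a ray, as slopes to the right and down, at radius r is drawn at 1 + k1 r^2 times it, then the intrinsics apply), "R" (3x3) and "t" (3): a world point X has camera coordinates R X + t; the wrist camera has in their place "mount" (4x4, takes a point from camera to tool coordinates, whose origin is the TCP and whose axes are the flange's). Camera axes: x right, y down, z forward; pixel columns grow to the right and rows downward; lengths in m; the calibration is good to about 2 mm. A picture is of the moment at which its call begins: read the wrist's pose just before it. camera_info takes no time and is no camera call.
- close_job(): hands the job in, once; it reports no verdict.
Trained networks look in the newest picture that a camera, given by its name, has taken for a name from the list of things; names that differ only in an ending like _2 or _b are one class to them, and where a whole thing is asked for, a point or a joint stands for the part that bears it (a point fixed in the world has none). Each returns a list of dicts, best first, with "confidence" (0 to 1); they miss things now and then, are a little off and sometimes report something else, mostly with a low value. They report only what shows in the picture. A call takes as long as a camera call.
- trace(name, camera): "mask" (384x512 bool, what is visible of it) and "location" ([row, column] in pixels, amid what is visible of it).
The state is a dict: "t": time; "joint_positions": joint angles; "joint_velocities": joint speeds; "effort": joint torques, N m; "ee_pos": TCP position; "orientation": TCP orientation; "wrist_force": force on the tool from outside, world axes, zero at the start; "ft_torque": the same for the moment, N m; "opening": finger opening in m.
Only numpy, scipy, OpenCV 4.12 (cv2) and the standard library are available. Lean on these libraries where they do the work, as an engineer would, in place of code of your own. Each camera call takes 0.05 s, during which the arm holds its last target. There are 200 camera calls.

## Task

Lay the bundle of four temple shells (not the one of three) flat in the pocket of the small carrier, while the carrier still stands on the raised board. Then lift the loaded carrier by its upright grip and set it down inside the frame of the fixture so that it rests flat on the floor of the bay with the bundle still in the pocket, and let go. Leave the bundle of three shells where it lies.

Things in the scene. Friction and masses are not known exactly. Their poses are not given: they have to be found in the camera images.
- bundle_four (a point): Bundle of FOUR curved dark temple shells with yellow edges side by side, loose on the raised plywood board (level top 110 mm above the table), about 53 mm long (its x axis), 38 mm wide (its y axis), 16 mm tall, 30 g. The point is its centre, 8 mm above its underside; z up. Grip it across its width (y).
- bundle_three (a point): Bystander: a like bundle of only THREE shells, 49 mm (x) by 29 mm (y) by 16 mm tall. The point is its centre, 8 mm above its underside. It stays where it is.
- carrier (a point): Carrier, loose on the board, about 120 g: white tray 100 (x) by 68 (y) mm, an upright grip near its +x end. The point: centre of its footprint, 30 mm above its underside; z up. Pocket: centred at x = -8.5 mm, inside 77 (x) by 62 (y) mm, floor 4 mm and rim 12 mm above the underside; each long side has a 50 mm finger cut-out centred at x = -8 mm, rim there only 7 mm above the underside.
- carrier_grip (a point): The carrier's grip: an upright aluminium block 12 mm thick (x) and 36 mm wide (y), top 60 mm above the carrier's underside. The point: its middle line, 44 mm above the underside, 40 mm from the carrier's centre along its +x; axes as the carrier's. Take it across its thickness, 25 to 60 mm above the underside: that clears a bundle in the pocket (top at 20 mm).
- bay (a point): Fixture bay, fixed on the board: dark base plate 156 by 124 mm, 6 mm thick, with a raised aluminium frame. The point: centre of the bay's floor, 6 mm above the board; z up. Inside the frame 120 (x) by 88 (y) mm, so the carrier has 10 mm to spare on every side; frame 8 mm thick, 14 mm above the bay's floor. The carrier may go in either way round.

How it is judged:
By the outcome, as a careful person would: the job done as asked, in the order asked, and still so for the second after the job is handed in, with the robot touching nothing.
It also fails if it takes over 56 s, if anything falls off the work surface, if the arm or the gripper's body presses on something with over 40 N, if the wrist force passes 120 N, or if a joint passes its speed limit or range.

## Working session

There is one attempt and no reset: what is moved stays moved. The work goes in short steps, Python scripts to look and compute and a shell command to move; the robot and the scene stay as the last step left them, time stands still between calls to the robot, and variables do not carry over. Pictures are saved under pics/ and viewed, about 8 in all and at most 12, crops included, and the job is handed in when it is done.

```bash
ls; mkdir -p pics; python3 - <<'E'
from cell import *
import cv2,numpy as np
s=state();print(s['t'],s['ee_pos'],s['orientation'],s['opening'])
for n in ('scene','side','wrist'):
    c=camera_info(n);print(n,{k:np.round(np.array(v),4).tolist() for k,v in c.items()})
a=get_image('scene');b=get_image('side');
cv2.imwrite('pics/a.png',cv2.resize(a[:,:,::-1],(800,600),interpolation=cv2.INTER_CUBIC));cv2.imwrite('pics/b.png',cv2.resize(b[:,:,::-1],(800,600),interpolation=cv2.INTER_CUBIC))
for n in ('bundle_four','bundle_three','carrier','bay'):
  for cam in ('scene','side'):
    print(n,cam,[(np.round(d['confidence'],2),np.round(d['location']).tolist(),int(d['mask'].sum())) for d in trace(n,cam)])
print(state()['t'])
E
```

```text
pics
0.0 [0.23396765 0.52444033 0.22929727] [-3.89267741e-04  2.08369656e-01  9.78049495e-01 -1.05815363e-03] 0.09397293044185816
scene {'K': [[397.1588, 0.0, 257.9651], [0.0, 397.1588, 196.5252], [0.0, 0.0, 1.0]], 'k1': -0.0515, 'R': [[0.6532, -0.7569, 0.0192], [-0.3703, -0.3415, -0.8639], [0.6605, 0.5572, -0.5033]], 't': [-0.3361, 0.341, 0.6297]}
side {'K': [[497.9437, 0.0, 258.7767], [0.0, 497.9437, 198.8698], [0.0, 0.0, 1.0]], 'k1': -0.0938, 'R': [[-0.9949, -0.0992, -0.0202], [-0.0455, 0.6159, -0.7865], [0.0905, -0.7815, -0.6173]], 't': [0.5329, 0.1349, 1.4232]}
wrist {'K': [[292.6457, 0.0, 254.8477], [0.0, 292.6457, 187.3559], [0.0, 0.0, 1.0]], 'k1': -0.0583, 'mount': [[0.0011, -0.9621, -0.2727, 0.0798], [1.0, 0.0011, 0.0002, -0.001], [0.0001, -0.2727, 0.9621, -0.1546], [0.0, 0.0, 0.0, 1.0]]}
bundle_four scene [(np.float64(0.5), [163.0, 206.0], 146)]
bundle_four side [(np.float64(0.76), [284.0, 210.0], 262)]
bundle_three scene [(np.float64(0.47), [190.0, 158.0], 168)]
bundle_three side []
carrier scene [(np.float64(0.76), [221.0, 256.0], 1147)]
carrier side [(np.float64(0.74), [205.0, 268.0], 750)]
bay scene [(np.float64(0.87), [252.0, 354.0], 3219)]
bay side [(np.float64(0.64), [164.0, 261.0], 1227)]
0.5
```

View pics/a.png

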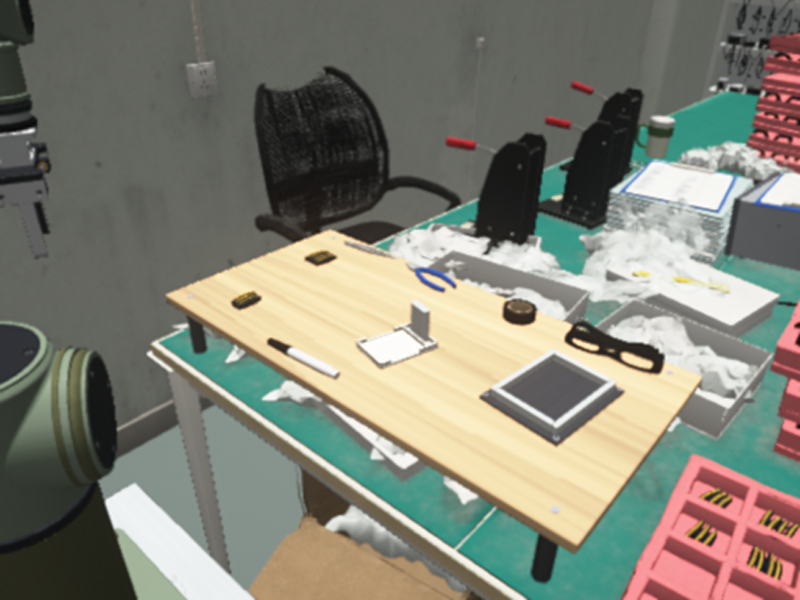

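View pics/b.png

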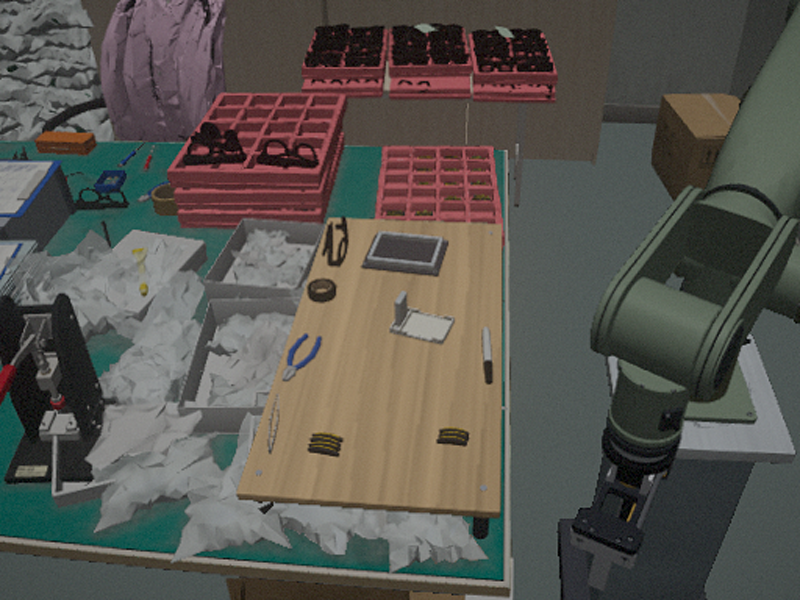

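The scene view shows the carrier at about (398,338)/800, the bay at (552,395) and bundles at (320,257) and (245,299). In the side view the far bundle at (325,443) looks like four shells and the near one at (453,436) like three.

```bash
cat > h.py <<'E'
from cell import *
import cv2,numpy as np
from scipy.spatial.transform import Rotation as Ro
def cam(n,s=None):
    c=camera_info(n);K=np.array(c['K']);k1=c['k1']
    if 'mount' in c:
        s=s or state();q=np.array(s['orientation'])
        T=np.eye(4);T[:3,:3]=Ro.from_quat(q[[1,2,3,0]]).as_matrix();T[:3,3]=s['ee_pos'];T=T@np.array(c['mount'])
        R=T[:3,:3];o=T[:3,3]
    else: R=np.array(c['R']).T;o=-R@np.array(c['t'])
    return K,k1,R,o   # R: cam->world
def toplane(C,rc,z):
    K,k1,R,o=C;rc=np.atleast_2d(np.array(rc,float))
    p=cv2.undistortPoints(rc[:,None,::-1].copy(),K,np.array([k1,0,0,0.]))[:,0]
    d=np.c_[p,np.ones(len(p))]@R.T
    return (o+d*((z-o[2])/d[:,2])[:,None])
def project(C,X):
    K,k1,R,o=C
    p,_=cv2.projectPoints(np.atleast_2d(X).astype(float),cv2.Rodrigues(R.T)[0],-R.T@o,K,np.array([k1,0,0,0.]))
    return p[:,0,::-1]
def rect(C,mask,z):
    rc=np.argwhere(mask);P=toplane(C,rc,z)[:,:2]
    (c,wh,a)=cv2.minAreaRect((P*1000).astype(np.float32));return np.round(c,1),np.round(wh,1),round(a,1)
def pose():
    s=state();q=np.array(s['orientation']);M=Ro.from_quat(q[[1,2,3,0]]).as_matrix()
    return s,M
def rows(target,yaw_y):
    """shift in tool axes (mm) to TCP target, and turn vec (deg) so tool z is down and tool y along yaw_y (deg, world)"""
    s,M=pose();y=np.array([np.cos(np.radians(yaw_y)),np.sin(np.radians(yaw_y)),0])
    z=np.array([0,0,-1.]);
    if y@M[:,1]<0:y=-y
    T=np.c_[np.cross(y,z),y,z]
    return np.round(M.T@(np.array(target)-s['ee_pos'])*1000,1),np.round(Ro.from_matrix(M.T@T).as_rotvec(degrees=True),1)
E
python3 - <<'E'
from h import *
for n,z in (('bundle_four',.12),('bundle_three',.12),('carrier',.12),('bay',.116)):
  for c in ('scene','side'):
    for d in trace(n,c)[:1]: print(n,c,round(d['confidence'],2),rect(cam(c),d['mask'],z),np.round(toplane(cam(c),d['location'],z)[0]*1000))
s,M=pose();print(s['t']);print(M.round(2))
print(rows([.40,.22,.33],90))
E
```

```text
bundle_four scene 0.5 (array([619.2, 294.8]), array([55.9, 54.5]), 87.1) [627. 300. 120.]
bundle_four side 0.76 (array([623.6, 304.6]), array([46.8, 44.1]), 0.3) [618. 305. 120.]
bundle_three scene 0.47 (array([429.1, 268.2]), array([46.6, 51. ]), 79.8) [437. 273. 120.]
carrier scene 0.76 (array([526.8,   3.9]), array([187.3, 105.3]), 6.3) [497.  -5. 120.]
carrier side 0.74 (array([506.1, -12. ]), array([120.4, 128. ]), 72.5) [506.  -2. 120.]
bay scene 0.87 (array([ 554.4, -223.5]), array([131.9, 172.6]), 83.5) [ 550. -225.  116.]
bay side 0.64 (array([ 553.5, -226.2]), array([150.5, 156.5]), 84.1) [ 546. -211.  116.]
0.9
[[-0.91  0.41  0.  ]
 [ 0.41  0.91  0.  ]
 [ 0.    0.   -1.  ]]
(array([-275.6, -211.1,  -99.5]), array([  0. ,   0. , -24.1]))
```

```bash
python3 -c "
from h import *
print(rows([.60,.296,.30],90))"
```

```text
(array([-427.2,  -60.1,  -69.5]), array([  0. ,   0. , -24.1]))
```

```bash
python3 -m inch '[[-40,-6,-7,0,0,0,1],[-80,-12,-14,0,0,0,1],[-120,-17,-20,0,0,0,1],[-160,-23,-26,0,0,0,1],[-200,-28,-32,0,0,0,1]]'
python3 -m inch '[[-40,-6,-7,0,0,0,1],[-80,-12,-14,0,0,0,1],[-120,-17,-20,0,0,0,1],[-160,-23,-26,0,0,0,1],[-200,-28,-33,0,0,0,1]]'
python3 -m inch '[[-27,-4,-5,0,0,-6,1],[-27,-4,-5,0,0,-12,1],[-27,-4,-5,0,0,-18,1],[-27,-4,-5,0,0,-24,1],[-27,-4,-5,0,0,-24,1]]'
python3 -m inch '[[0,0,0,0,0,0,1],[0,0,0,0,0,0,1]]'
python3 - <<'E'
from h import *
s,M=pose();print(s['ee_pos'],M.round(3))
C=cam('wrist',s);a=get_image('wrist');cv2.imwrite('pics/c.png',a[:,:,::-1])
for n,z in (('bundle_four',.122),('bundle_three',.122)):
    for d in trace(n,'wrist'): print(n,round(d['confidence'],2),rect(C,d['mask'],z),np.round(toplane(C,d['location'],z)[0]*1000),d['location'])
E
```

```text
t: 1.32
ee_pos: [0.4068, 0.4169, 0.2629]
orientation: [0.0, 0.208, 0.978, 0.0]
wrist_force: [1.0, 0.7, -0.3]
opening: 0.0941
t: 1.73
ee_pos: [0.5782, 0.3095, 0.2956]
orientation: [-0.0, 0.208, 0.978, -0.0]
wrist_force: [-0.2, 1.2, 0.3]
opening: 0.0944
t: 2.15
ee_pos: [0.6001, 0.2958, 0.3002]
orientation: [-0.0, -0.0, 1.0, -0.0]
wrist_force: [-0.3, 0.7, 0.1]
opening: 0.0941
t: 2.32
ee_pos: [0.5997, 0.2963, 0.3004]
orientation: [-0.0, 0.001, 1.0, -0.0]
wrist_force: [1.0, 0.6, 0.3]
opening: 0.0941
[0.59972549 0.29633648 0.30040915] [[-1.     0.003 -0.   ]
 [ 0.003  1.    -0.   ]
 [ 0.    -0.    -1.   ]]
bundle_four 0.71 (array([623.2, 299.4]), array([37.3, 50.3]), 83.4) [624. 303. 122.] [195.4, 261.0]
bundle_three 0.63 (array([436.3, 269.5]), array([28.1, 43.5]), 89.4) [434. 269. 122.] [20.0, 228.8]
```

View pics/c.png

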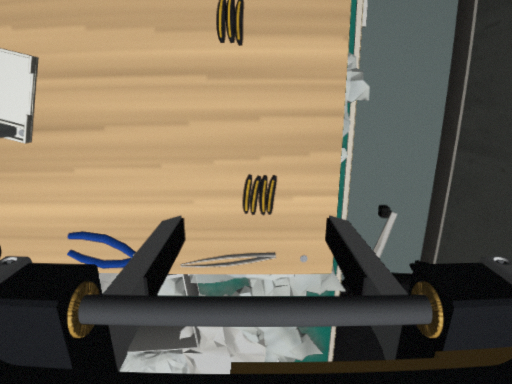

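Wrist view: four shells at (260,194), three at (230,22), so the target is confirmed. I'll refine its yaw and centre with a crop.

```bash
python3 - <<'E'
from h import *
s,M=pose();C=cam('wrist',s);a=get_image('wrist')
# orthorectified 100x100mm patch at z=.122, 6 px/mm
g=np.stack(np.meshgrid(np.linspace(.675,.575,600),np.linspace(.35,.25,600),indexing='ij'),-1).reshape(-1,2)
p=project(C,np.c_[g,np.full(len(g),.122)]).reshape(600,600,2).astype(np.float32)
o=cv2.remap(a,p[...,1],p[...,0],cv2.INTER_CUBIC);cv2.imwrite('pics/d.png',o[:,:,::-1])
m=trace('bundle_four','wrist')[0]['mask'];P=toplane(C,np.argwhere(m),.122)[:,:2]*1e3
w,v=np.linalg.eigh(np.cov(P.T));print(P.mean(0),np.degrees(np.arctan2(v[1],v[0])),np.sqrt(w))
E
```

```text
[622.4733984  299.72279165] [-103.88004783  166.11995217] [10.7914571  13.15539708]
```

View pics/d.png

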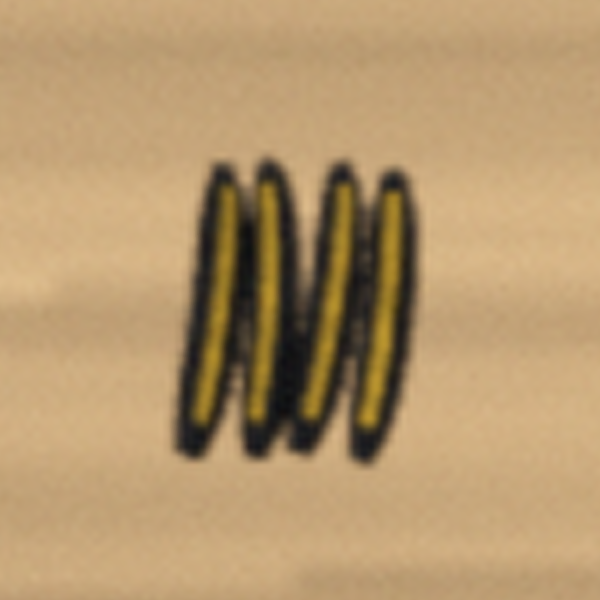

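The rectified patch (up = +x, left = +y) shows four shells, with the bundle centre at about (296,311). That is world (623, 300.5) mm, with its x axis at about -7°.

```bash
python3 -c "
from h import *
print(rows([.623,.3005,.140],83))"
```

```text
(array([-23.3,   4.1, 160.5]), array([0. , 0. , 6.9]))
```

```bash
python3 -m inch '[[-12,2,35,0,0,4,1],[-23,4,70,0,0,7,1],[-23,4,105,0,0,7,1],[-23,4,130,0,0,7,1],[-23,4,145,0,0,7,1]]' 12
python3 -m inch '[[0,0,8,0,0,0,1],[0,0,15,0,0,0,1],[0,0,15,0,0,0,1],[0,0,15,0,0,0,0.2],[0,0,15,0,0,0,0.2]]'
python3 -m inch '[[0,0,0,0,0,0,0.2],[0,0,0,0,0,0,0.2],[0,0,0,0,0,0,0.2],[0,0,0,0,0,0,0.2],[0,0,0,0,0,0,0.2]]'
```

```text
t: 2.98
ee_pos: [0.6205, 0.2995, 0.1505]
orientation: [-0.003, 0.062, 0.998, -0.001]
wrist_force: [-0.2, 0.4, -0.2]
opening: 0.0944
t: 3.4
ee_pos: [0.624, 0.3007, 0.1425]
orientation: [0.002, 0.062, 0.998, 0.001]
wrist_force: [0.9, -0.2, -0.2]
opening: 0.0836
t: 3.82
ee_pos: [0.6229, 0.3002, 0.1407]
orientation: [0.0, 0.062, 0.998, 0.0]
wrist_force: [-0.7, -0.1, 0.8]
opening: 0.0507
```

```bash
python3 -m inch '[[0,0,0,0,0,0,0.2],[0,0,0,0,0,0,0.2],[0,0,0,0,0,0,0.2],[0,0,0,0,0,0,0.2]]'
python3 -m inch '[[0,0,-25,0,0,0,0.2],[0,0,-60,0,0,0,0.2],[0,0,-100,0,0,0,0.2],[0,0,-140,0,0,0,0.2],[0,0,-160,0,0,0,0.2]]'
python3 -c "
from h import *
print(rows([.50,-.0,.30],90))"
```

```text
t: 4.15
ee_pos: [0.6228, 0.3003, 0.1404]
orientation: [-0.0, 0.062, 0.998, 0.0]
wrist_force: [-0.0, -0.5, 0.1]
opening: 0.0369
t: 4.57
ee_pos: [0.6246, 0.3009, 0.3071]
orientation: [0.004, 0.061, 0.998, 0.002]
wrist_force: [-0.1, 0.4, 1.0]
opening: 0.0364
(array([  86.7, -313.9,    5.3]), array([ 0.2,  0.5, -7.1]))
```

```bash
python3 -m inch '[[8,-39,-3,0,0,0,0.2],[17,-78,-6,0,0,0,0.2],[25,-117,-9,0,0,0,0.2],[34,-156,-12,0,0,0,0.2],[42,-195,-15,0,0,0,0.2]]'
python3 -m inch '[[8,-39,-3,0,0,0,0.2],[17,-78,-6,0,0,0,0.2],[25,-117,-9,0,0,0,0.2],[34,-156,-12,0,0,0,0.2],[42,-195,-12,0,0,0,0.2]]'
python3 -m inch '[[0,0,0,0,0,-7,0.2],[0,0,0,0,0,-7,0.2],[0,0,0,0,0,-7,0.2]]'
python3 - <<'E'
from h import *
s,M=pose();print(s['ee_pos'],s['opening']);C=cam('wrist',s);a=get_image('wrist');cv2.imwrite('pics/e.png',a[:,:,::-1])
np.savez('pics/e.npz',a=a,R=C[2],o=C[3])
print(rows([.56,-.09,.33],90))
for n,z in (('carrier',.122),('bay',.13),('carrier_grip',.17)):
    for d in trace(n,'wrist'): print(n,round(d['confidence'],2),rect(C,d['mask'],z),d['location'])
E
```

```text
t: 4.98
ee_pos: [0.5561, 0.1105, 0.3155]
orientation: [-0.0, 0.061, 0.998, -0.0]
wrist_force: [1.7, -0.9, 0.2]
opening: 0.0369
t: 5.4
ee_pos: [0.4908, -0.0781, 0.3284]
orientation: [0.001, 0.061, 0.998, -0.0]
wrist_force: [0.4, 0.0, 0.1]
opening: 0.0372
t: 5.65
ee_pos: [0.4915, -0.0767, 0.3275]
orientation: [0.0, 0.002, 1.0, 0.0]
wrist_force: [-0.2, 0.3, -0.1]
opening: 0.0367
[ 0.49145348 -0.07668785  0.32749605] 0.03669024094941673
(array([-68.4, -13.8,  -2.5]), array([ 0. ,  0. , -0.2]))
carrier 0.88 (array([507.4,   2.3]), array([ 70.3, 113.4]), 75.5) [180.3, 319.7]
bay 0.83 (array([ 549. , -216.3]), array([119.8, 151.3]), 83.1) [211.4, 146.7]
carrier_grip 0.69 (array([494.2,  -8.1]), array([62.9, 98.8]), 75.1) [177.6, 318.0]
```

View pics/e.png

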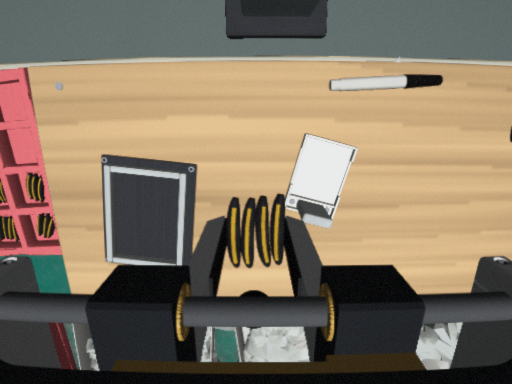

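Held bundle at (257,230) is secure. The carrier is at about (322,175) with its grip at the lower end (+x), and the bay is at (146,212). Next, rectified patches of both.

```bash
python3 - <<'E'
from h import *
f=np.load('pics/e.npz');a=f['a'];K,k1,_,_=cam('side');c=camera_info('wrist');C=(np.array(c['K']),c['k1'],f['R'],f['o'])
def patch(cx,cy,z,h,n):
    g=np.stack(np.meshgrid(np.linspace(cx+h,cx-h,n),np.linspace(cy+h,cy-h,n),indexing='ij'),-1).reshape(-1,2)
    p=project(C,np.c_[g,np.full(len(g),z)]).reshape(n,n,2).astype(np.float32)
    return cv2.remap(a,p[...,1],p[...,0],cv2.INTER_CUBIC)
o=np.hstack([patch(.50,0,.122,.08,400),patch(.555,-.225,.130,.1,400)])
cv2.imwrite('pics/f.png',o[:,:,::-1]); print(f['o'])
E
```

```text
[ 0.41131342 -0.0770266   0.48203339]
```

View pics/f.png

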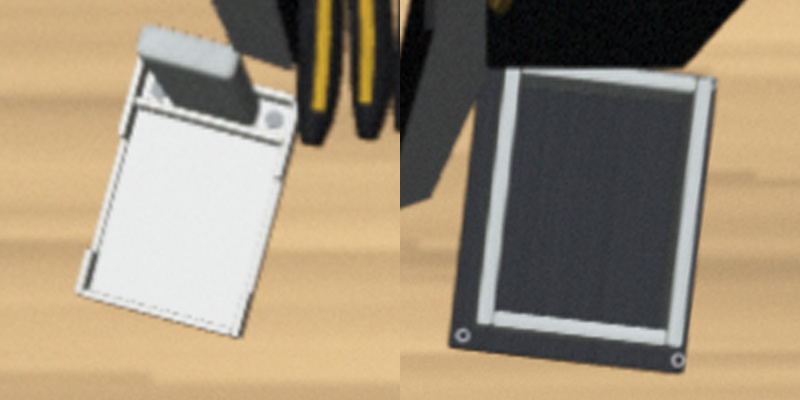

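Carrier from the left patch: near corners (78,292) and (240,336), giving 67 mm (68 expected), so its centre is about (503, 4) mm with yaw -14.5°. Bay from the right patch: frame 103 by 135 mm (104 by 136 expected), centre about (555.3, -222.5) mm, yaw -6.8°.

```bash
python3 -c "
from h import *
print(rows([.4948,.0061,.1455],75.5))"
```

```text
(array([ -3. ,  81.4, 181.8]), array([ 0. , -0. , 14.5]))
```

```bash
python3 -m inch '[[-1,35,10,0,0,5,0.2],[-2,65,35,0,0,10,0.2],[-3,81,65,0,0,14.5,0.2],[-3,81,95,0,0,14.5,0.2],[-3,81,120,0,0,14.5,0.2]]'
python3 -m inch '[[0,0,12,0,0,0,0.2],[0,0,24,0,0,0,0.2],[0,0,36,0,0,0,0.2],[0,0,36,0,0,0,0.2]]'
python3 -c "
from h import *
print(rows([.4948,.0061,.1455],75.5))"
```

```text
t: 6.27
ee_pos: [0.4941, 0.007, 0.2055]
orientation: [-0.001, 0.125, 0.992, 0.0]
wrist_force: [0.6, -0.2, -0.4]
opening: 0.0368
t: 6.6
ee_pos: [0.4927, 0.006, 0.1686]
orientation: [-0.003, 0.126, 0.992, 0.0]
wrist_force: [-0.7, 0.1, 0.2]
opening: 0.037
(array([-2.1,  0.7, 23.1]), array([-0. , -0.3,  0. ]))
```

```bash
python3 -m inch '[[-1,0,8,0,0,0,0.2],[-1,0,14,0,0,0,0.2],[-1,0,19,0,0,0,0.2],[-1,0,23,0,0,0,0.2],[-1,0,23,0,0,0,0.2]]'
python3 -c "
from h import *
s,M=pose();print(s['ee_pos'],s['wrist_force']);C=cam('wrist',s);a=get_image('wrist');cv2.imwrite('pics/g.png',a[:,:,::-1])"
```

```text
t: 7.02
ee_pos: [0.4951, 0.0043, 0.1477]
orientation: [-0.001, 0.127, 0.992, 0.0]
wrist_force: [-0.1, 0.8, -0.7]
opening: 0.0368
[0.49514677 0.00433127 0.14770165] [-0.09099676  0.81350228 -0.65703781]
```

View pics/g.png

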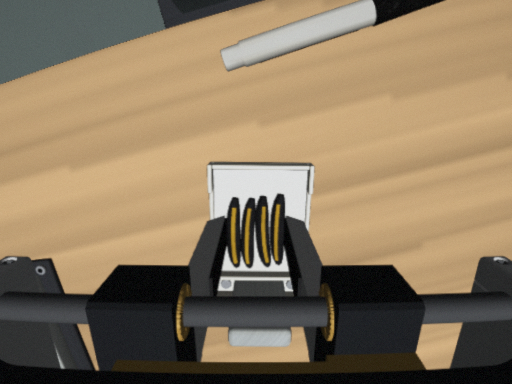

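The bundle (rows 195–268) is over the pocket (rows 167–272), aligned but several mm toward the grip. I'll shift it 6 mm away from the grip, lower it and release.

```bash
python3 -m inch '[[4,1,0,0,0,0,0.2],[6,1,0,0,0,0,0.2],[6,1,1,0,0,0,0.2],[6,1,2,0,0,0,0.2],[6,1,2,0,0,0,0.2]]'
python3 -m inch '[[0,0,0,0,0,0,0.65],[0,0,0,0,0,0,0.65],[0,0,0,0,0,0,0.65],[0,0,0,0,0,0,0.65],[0,0,0,0,0,0,0.65]]'
python3 -m inch '[[0,0,-10,0,0,0,0.65],[0,0,-25,0,0,0,0.65],[0,0,-60,0,0,0,0.8],[0,0,-100,0,0,0,0.8],[0,0,-130,0,0,0,0.8]]'
python3 -m inch '[[30,0,0,0,0,0,0.8],[40,0,0,0,0,0,0.8],[40,0,0,0,0,0,0.8]]'
python3 - <<'E'
from h import *
s,M=pose();print(s['ee_pos']);C=cam('wrist',s);a=get_image('wrist')
cv2.imwrite('pics/i.png',a[:,:,::-1]);np.savez('pics/i.npz',a=a,R=C[2],o=C[3])
def patch(cx,cy,z,h,n):
    g=np.stack(np.meshgrid(np.linspace(cx+h,cx-h,n),np.linspace(cy+h,cy-h,n),indexing='ij'),-1).reshape(-1,2)
    p=project(C,np.c_[g,np.full(len(g),z)]).reshape(n,n,2).astype(np.float32)
    return cv2.remap(a,p[...,1],p[...,0],cv2.INTER_CUBIC)
o=np.hstack([patch(.50,0,.122,.08,400),patch(.53,-.005,.170,.08,400)])
cv2.imwrite('pics/j.png',o[:,:,::-1])
for d in trace('carrier','wrist'):print(round(d['confidence'],2),rect(C,d['mask'],.122),d['location'])
E
```

```text
t: 7.48
ee_pos: [0.49, 0.0067, 0.1465]
orientation: [0.0, 0.127, 0.992, -0.0]
wrist_force: [-0.3, -0.3, 0.9]
opening: 0.037
t: 7.9
ee_pos: [0.4902, 0.0067, 0.1465]
orientation: [0.0, 0.127, 0.992, 0.0]
wrist_force: [-1.1, -0.4, 0.6]
opening: 0.061
t: 8.32
ee_pos: [0.4906, 0.0067, 0.28]
orientation: [0.001, 0.127, 0.992, -0.0]
wrist_force: [0.2, 0.4, 0.4]
opening: 0.0745
t: 8.57
ee_pos: [0.4497, 0.0174, 0.2768]
orientation: [0.0, 0.126, 0.992, 0.0]
wrist_force: [-1.0, -0.3, 0.2]
opening: 0.0748
[0.44972039 0.01735741 0.27677521]
0.76 (array([513.7,   1.3]), array([ 67.9, 131.6]), 74.8) [240.4, 257.5]
```

View pics/j.png

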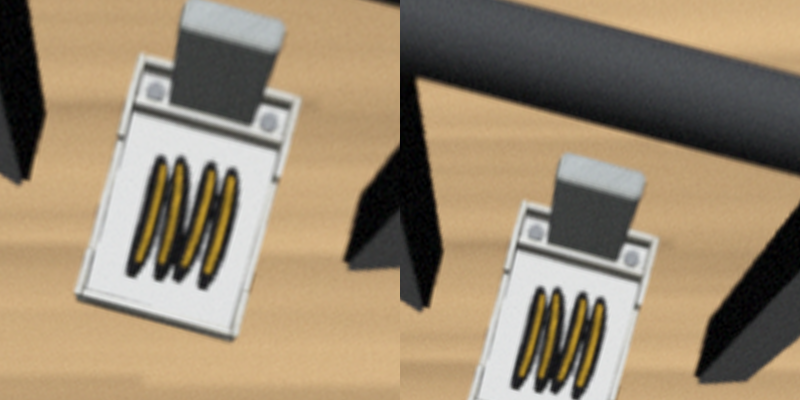

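The bundle lies flat and centred in the pocket, at (182,222) in the left patch. The grip top in the right patch is at about (601,177), which puts the grip at (540, -5.5) mm, and the carrier geometry agrees.

```bash
python3 -c "
from h import *
s,M=pose();print(s['joint_positions']);print(rows([.540,-.0055,.25],75.5))"
```

```text
[-1.54820693e-01 -9.83898212e-02  1.76827793e+00 -8.61009417e-05
  1.47269171e+00 -1.47185473e+00]
(array([-92. ,   0.8,  25.5]), array([-0. , -0.1, -0. ]))
```

```bash
python3 -m inch '[[-20,0,5,0,0,7,0.6],[-45,0,10,0,0,14,0.6],[-70,1,15,0,0,21,0.6],[-92,1,20,0,0,28,0.6],[-92,1,25,0,0,35,0.6]]' 40
python3 -m inch '[[0,0,0,0,0,7,0.6],[0,0,0,0,0,14,0.6],[0,0,0,0,0,21,0.6],[0,0,0,0,0,28,0.6],[0,0,0,0,0,35,0.6]]'
python3 -m inch '[[0,0,0,0,0,7,0.6],[0,0,0,0,0,14,0.6],[0,0,0,0,0,20,0.6],[0,0,0,0,0,20,0.6],[0,0,0,0,0,20,0.6]]'
python3 - <<'E'
from h import *
print(rows([.540,-.0055,.163],-14.5))
s,M=pose();C=cam('wrist',s);a=get_image('wrist');cv2.imwrite('pics/k.png',a[:,:,::-1])
X=np.array([[.54+.968*i-.25*-j*-1*0+.25*j*1,-.0055-.25*i+.968*j,.17] for i in(-.006,.006) for j in (-.018,.018)])
print(project(C,X).round())
E
```

```text
t: 9.08
ee_pos: [0.5437, -0.0068, 0.249]
orientation: [-0.0, 0.422, 0.906, -0.0]
wrist_force: [-0.1, -0.8, 0.4]
opening: 0.0566
t: 9.5
ee_pos: [0.5407, -0.0056, 0.2493]
orientation: [-0.001, 0.675, 0.738, -0.001]
wrist_force: [0.4, -0.3, 0.1]
opening: 0.0562
t: 9.92
ee_pos: [0.5406, -0.0056, 0.2499]
orientation: [-0.001, 0.79, 0.613, -0.001]
wrist_force: [1.1, 0.5, -0.0]
opening: 0.0564
(array([-0. , -0.4, 86.9]), array([-0.1,  0. ,  0.1]))
[[221. 248.]
 [180. 248.]
 [221. 262.]
 [180. 262.]]
```

View pics/k.png

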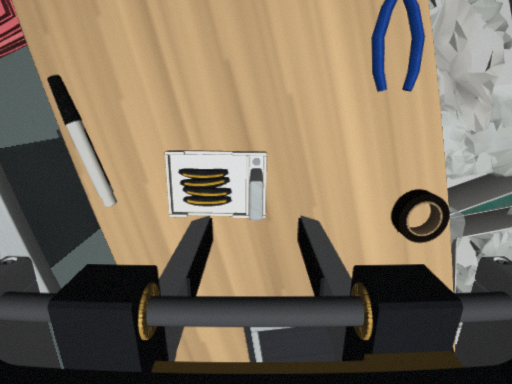

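The grip top is at columns 250–263, close to the predicted 248–262. It ends at row 219 against a predicted 221, so it lies centred between the fingers. Descending to grip.

```bash
python3 -m inch '[[0,0,25,0,0,0,0.6],[0,0,50,0,0,0,0.6],[0,0,70,0,0,0,0.6],[0,0,80,0,0,0,0.6],[0,0,87,0,0,0,0.6]]'
python3 -m inch '[[0,0,0,0,0,0,0.6],[0,0,0,0,0,0,0],[0,0,0,0,0,0,0],[0,0,0,0,0,0,0],[0,0,0,0,0,0,0]]'
python3 -m inch '[[0,0,0,0,0,0,0],[0,0,0,0,0,0,0],[0,0,0,0,0,0,0],[0,0,0,0,0,0,0],[0,0,0,0,0,0,0]]'
python3 -m inch '[[0,0,0,0,0,0,0],[0,0,0,0,0,0,0],[0,0,0,0,0,0,0]]'
python3 -c "
from h import *
print(rows([.540,-.0055,.163],-14.5))"
```

```text
t: 10.38
ee_pos: [0.5397, -0.0053, 0.1625]
orientation: [-0.001, 0.791, 0.612, -0.001]
wrist_force: [0.1, 0.0, -0.7]
opening: 0.0563
t: 10.8
ee_pos: [0.5415, -0.0055, 0.1657]
orientation: [0.001, 0.791, 0.612, 0.001]
wrist_force: [0.3, 0.1, -0.0]
opening: 0.0332
t: 11.22
ee_pos: [0.5408, -0.0054, 0.1647]
orientation: [0.0, 0.791, 0.612, 0.0]
wrist_force: [-0.1, 1.0, 1.0]
opening: 0.0117
t: 11.47
ee_pos: [0.5408, -0.0054, 0.1647]
orientation: [0.0, 0.791, 0.612, 0.0]
wrist_force: [-0.3, 0.2, 1.6]
opening: 0.0118
(array([-0.3, -0.8,  1.7]), array([ 0., -0., -0.]))
```

```bash
python3 -m inch '[[0,0,-5,0,0,0,0],[0,0,-15,0,0,0,0],[0,0,-30,0,0,0,0],[0,0,-50,0,0,0,0],[0,0,-68,0,0,0,0]]'
python3 -m inch '[[0,0,-12,0,0,0,0],[0,0,-20,0,0,0,0],[0,0,-22,0,0,0,0],[0,0,-22,0,0,0,0]]'
python3 -m inch '[[-8,4,0,0,0,0,0],[-26,14,0,0,0,0,0],[-48,26,0,0,0,0,0],[-72,39,0,0,0,0,0],[-96,52,0,0,0,0,0]]'
python3 -m inch '[[-24,13,0,0,0,-1,0],[-48,26,0,0,0,-2.5,0],[-72,39,0,0,0,-4,0],[-93,50,0,0,0,-6,0],[-105,56,0,0,0,-7.7,0]]'
python3 -m inch '[[0,0,0,0,0,0,0],[0,0,0,0,0,0,0],[0,0,0,0,0,0,0]]'
python3 - <<'E'
from h import *
print(rows([.595,-.2272,.1707],-6.8))
s,M=pose();C=cam('wrist',s);a=get_image('wrist');cv2.imwrite('pics/l.png',a[:,:,::-1]);print(s['opening'])
np.savez('pics/l.npz',a=a,R=C[2],o=C[3])
E
```

```text
t: 11.88
ee_pos: [0.5403, -0.0053, 0.2333]
orientation: [-0.0, 0.791, 0.612, -0.0]
wrist_force: [-0.3, -0.1, -1.1]
opening: 0.0116
t: 12.22
ee_pos: [0.5408, -0.0054, 0.2548]
orientation: [0.0, 0.791, 0.612, 0.0]
wrist_force: [0.1, -0.0, -2.1]
opening: 0.0119
t: 12.63
ee_pos: [0.5663, -0.1126, 0.2527]
orientation: [-0.001, 0.791, 0.612, -0.001]
wrist_force: [0.1, 0.3, -2.3]
opening: 0.0111
t: 13.05
ee_pos: [0.594, -0.2304, 0.2522]
orientation: [-0.001, 0.748, 0.663, -0.001]
wrist_force: [-0.5, 0.1, -1.3]
opening: 0.0119
t: 13.3
ee_pos: [0.594, -0.2263, 0.2532]
orientation: [-0.001, 0.748, 0.663, -0.0]
wrist_force: [0.4, 0.5, -1.5]
opening: 0.0114
(array([-0.9,  1.3, 82.5]), array([-0.1, -0.1, -0.1]))
0.01141309553365987
```

View pics/l.png

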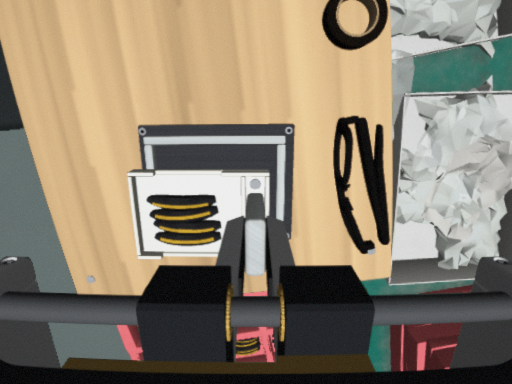

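Loaded carrier is held level with the bundle in the pocket. Tray corners are at about (129,173), (270,170) and (137,258). Frame outer corners are at (145,137) and (285,136). Now checking the metric offset between them.

```bash
python3 - <<'E'
from h import *
f=np.load('pics/l.npz');a=f['a'];c=camera_info('wrist');C=(np.array(c['K']),c['k1'],f['R'],f['o'])
y=np.radians(-6.8);ex=np.array([np.cos(y),np.sin(y)]);ey=np.array([-ex[1],ex[0]])
def P(cen,u,v,z): return np.r_[np.array(cen)+u*ex+v*ey,z]
bay=[.5553,-.2225];car=np.array([.594,-.2263])-.04*ex
b=project(C,[P(bay,u,v,.130) for u,v in((-.068,.052),(.068,.052),(.068,-.052),(-.068,-.052))])
t=project(C,[P(car,u,v,.2105) for u,v in((-.05,.034),(.05,.034),(.05,-.034),(-.05,-.034))])
print(b.round(1),t.round(1),sep='\n')
o=cv2.resize(a[110:280,110:310,::-1],(800,680),interpolation=cv2.INTER_CUBIC)
for Q,col in((b,(0,0,255)),(t,(255,0,0))):
    cv2.polylines(o,[np.int32((Q[:,::-1]-[110,110])*4+2)],True,col,1)
cv2.imwrite('pics/m.png',o[:600])
E
```

```text
[[135.5 143.1]
 [135.  286.6]
 [236.4 283.7]
 [236.  153.3]]
[[171.7 127. ]
 [171.5 270.3]
 [259.5 269. ]
 [258.8 137.9]]
```

View pics/m.png

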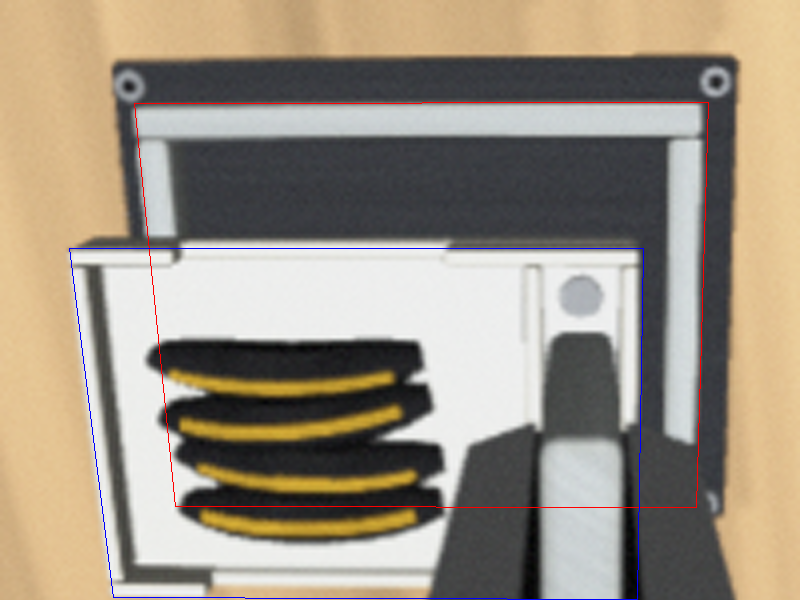

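The projected models fit to about 1 mm, so I'm lowering the carrier.

```bash
python3 -m inch '[[-1,1,12,0,0,0,0],[-1,1,28,0,0,0,0],[-1,1,44,0,0,0,0],[-1,1,56,0,0,0,0],[-1,1,64,0,0,0,0]]'
python3 -m inch '[[0,0,5,0,0,0,0],[0,0,9,0,0,0,0],[0,0,12,0,0,0,0],[0,0,15,0,0,0,0],[0,0,15,0,0,0,0]]'
python3 -m inch '[[0,0,1,0,0,0,0],[0,0,2,0,0,0,0],[0,0,2,0,0,0,0],[0,0,2,0,0,0,0]]'
python3 -c "
from h import *
print(rows([.5945,-.2272,.1707],-6.8),state()['wrist_force'])"
```

```text
t: 13.77
ee_pos: [0.5945, -0.2268, 0.1879]
orientation: [-0.002, 0.748, 0.664, -0.001]
wrist_force: [-0.6, -0.2, -1.9]
opening: 0.0118
t: 14.18
ee_pos: [0.5956, -0.2282, 0.1754]
orientation: [0.0, 0.748, 0.664, 0.0]
wrist_force: [-1.2, -1.3, -1.4]
opening: 0.0115
t: 14.52
ee_pos: [0.5957, -0.2283, 0.1737]
orientation: [0.0, 0.748, 0.664, 0.0]
wrist_force: [-0.1, 0.0, -1.2]
opening: 0.0119
(array([ 0.9, -1.3,  3. ]), array([ 0. ,  0. , -0.1])) [-0.11026531  0.01253405 -1.24196442]
```

```bash
python3 -m inch '[[1,-1,1,0,0,0,0],[1,-1,2,0,0,0,0],[1,-1,2.5,0,0,0,0],[1,-1,2.5,0,0,0,0]]'
python3 -m inch '[[0,0,0.5,0,0,0,0],[0,0,0.5,0,0,0,0],[0,0,0.5,0,0,0,0]]'
```

```text
t: 14.85
ee_pos: [0.5946, -0.227, 0.1709]
orientation: [-0.0, 0.748, 0.664, -0.0]
wrist_force: [0.5, 0.1, -1.8]
opening: 0.0119
t: 15.1
ee_pos: [0.5948, -0.2271, 0.1708]
orientation: [0.0, 0.748, 0.664, 0.0]
wrist_force: [0.1, 0.4, 0.1]
opening: 0.0118
```

Weight has transferred (force -1.8 N to about 0 N), so the carrier is on the bay floor. Releasing and retracting.

```bash
python3 -m inch '[[0,0,0,0,0,0,0.45],[0,0,0,0,0,0,0.45],[0,0,0,0,0,0,0.45],[0,0,0,0,0,0,0.45],[0,0,0,0,0,0,0.45]]'
python3 -m inch '[[0,0,-10,0,0,0,0.45],[0,0,-30,0,0,0,0.45],[0,0,-60,0,0,0,0.45],[0,0,-95,0,0,0,0.45],[0,0,-120,0,0,0,0.45]]'
python3 -m inch '[[30,0,0,0,0,0,0.45],[60,0,0,0,0,0,0.45],[70,0,0,0,0,0,0.45],[70,0,0,0,0,0,0.45],[70,0,0,0,0,0,0.45]]'
python3 - <<'E'
from h import *
s,M=pose();print(s['ee_pos']);C=cam('wrist',s);a=get_image('wrist')
y=np.radians(-6.8);ex=np.array([np.cos(y),np.sin(y)]);ey=np.array([-ex[1],ex[0]]);cen=np.array([.555,-.2225])
c=[(-1,1),(1,1),(1,-1),(-1,-1)]
b=project(C,[np.r_[cen+u*.068*ex+v*.052*ey,.130] for u,v in c]);t=project(C,[np.r_[cen+u*.05*ex+v*.034*ey,.128] for u,v in c])
r0,c0=(b.min(0)-25).astype(int);r1,c1=(b.max(0)+25).astype(int);k=min(800/(c1-c0),600/(r1-r0));r0=max(r0,0);c0=max(c0,0)
o=cv2.resize(np.ascontiguousarray(a[r0:r1,c0:c1,::-1]),None,fx=k,fy=k,interpolation=cv2.INTER_CUBIC)
for Q,col in((b,(0,0,255)),(t,(255,0,0))): cv2.polylines(o,[np.int32((Q[:,::-1]-[c0,r0]+.5)*k)],True,col,1)
cv2.imwrite('pics/n.png',o[:600,:800])
E
```

```text
t: 15.52
ee_pos: [0.5948, -0.2271, 0.1706]
orientation: [0.0, 0.748, 0.664, 0.0]
wrist_force: [0.6, -1.1, -0.6]
opening: 0.0409
t: 15.93
ee_pos: [0.5953, -0.2274, 0.2944]
orientation: [0.002, 0.748, 0.664, 0.001]
wrist_force: [0.2, -0.6, 1.1]
opening: 0.0421
t: 16.35
ee_pos: [0.603, -0.1576, 0.2907]
orientation: [0.0, 0.748, 0.664, -0.0]
wrist_force: [-0.9, -0.3, 0.4]
opening: 0.0422
[ 0.60301591 -0.15761223  0.29072776]
```

View pics/n.png

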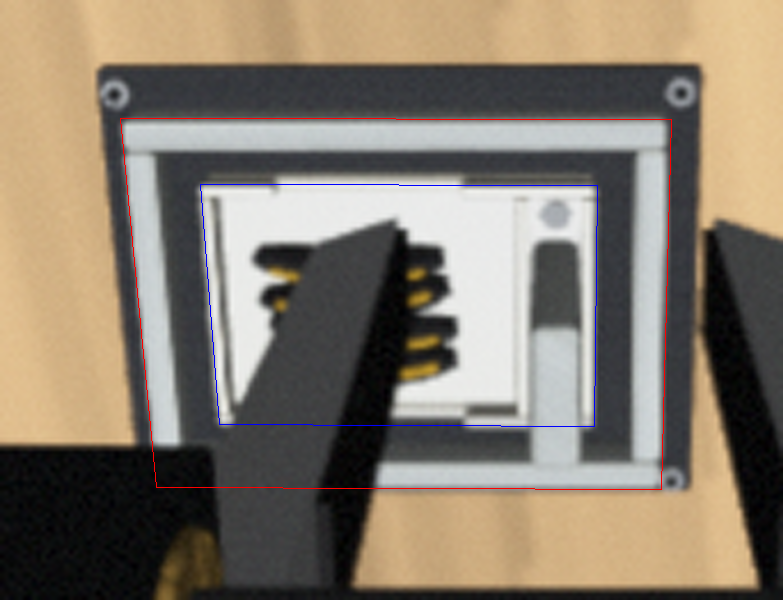

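The carrier sits inside the frame with a gap on every side and matches the flat-on-floor model. The bundle is in the pocket (about (355,310)) and the gripper is clear.

```bash
python3 - <<'E'
from h import *
get_image('side')
print([(round(d['confidence'],2),rect(cam('side'),d['mask'],.12)) for d in trace('bundle_three','side')],state()['t'])
print(close_job())
E
```

```text
[(0.69, (array([432.6, 271.8]), array([34.7, 44.8]), 86.9))] 16.5
the job is handed in; nothing more can be done
None
```

I laid the bundle of four shells flat in the carrier's pocket while the carrier still stood on the board. I then lifted the loaded carrier by its grip, set it on the floor of the bay and let go. The job was handed in at 16.5 s of the 56 s allowed.

- **Carrier in the bay:** the final wrist picture shows it inside the frame with a gap on every side. Its outline matched a flat-on-floor model to about 1–2 mm. As it was set down, the force on the wrist fell from about -1.8 N to about 0, so the bay floor had taken the weight.
- **Bundle of four:** it was still in the pocket in that picture, though one finger hid part of it.
- **Bundle of three:** the side camera found it at (433, 272) mm. The earlier readings were about (429–436, 268–270) mm, so it did not move.
- **Gripper:** it was open and clear of everything before I handed in.

No checks failed. The one disagreement came when the bundle was first held over the pocket: it was about 6–8 mm too close to the grip. I corrected that by 6 mm before letting go.

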